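Weigh two trim weights and load the heavier on the tester's carrier

TASK

Compare the two brass knob weights by standing one on each pan of the green balance and letting go so that it tips; then take the heavier one and set it on the round steel weight carrier, its bore over the floating off-centre pin and its foot fully down on the plate. Leave the lighter one standing on its pan, handle the balance and the carrier gently (never press on either with more than 25 N), and leave the other things on the bench where they are.

Things in the scene. Friction and masses are not known exactly. Their poses are not given: they have to be found in the camera images.
- weight_a_mid (a point): one of two outwardly identical hollow brass weights, upright: round body 60 mm across, 58 mm high, with a plain round knob on top 26 mm across, 32 mm tall (90 mm overall), and a round bore in the middle of the underside, 19 mm across, 24 mm deep. Point on the axis half-way up, 45 mm above the foot, 29 mm below the knob's middle; z up. Masses about 0.63 and 0.43 kg, told apart only by weighing.
- weight_b_mid (a point): the other weight: the same shape and the same point on it as weight_a_mid.
- pan_left_floor (a point): centre of the upper face of the floor of the balance's left (+y) pan: a round steel pan 114 mm across inside, rim 4 mm above the floor. The pans, 260 mm apart, stay level and move straight up and down by up to 12 mm, one rising as the other sinks, wherever the load stands on them. Empty they stand level, 100 mm above the bench, centred by a light spring (0.4 N) and damped (100 N per m/s), so they move slowly.
- pan_right_floor (a point): the same point of the right (-y) pan. Nothing of the balance stands above the pans.
- pan_left (a joint): height of the left pan over its level position in m: +0.012 fully up, -0.012 fully down (then the left load is the heavier). The right pan does the opposite.
- stand_centre (a point): weight carrier: fixed point at the middle of the upper face of its round steel plate (104 mm across) when unloaded, 45 mm above the bench. A round pin stands 18 mm up from the plate, 17 mm across, its nose narrowing over the top 10 mm to 13 mm. It floats on a turning eccentric: it stands 6.5 to 9.5 mm off this point in any direction, unreported, and slides when pushed sideways with over 4.5 N.
- carrier: that plate, with the pin: origin in the middle of its upper face, z up. It sinks straight down on a spring by about 1.25 mm per newton of load, 18 mm at most.
- weight_a: the weight of weight_a_mid, whole; origin at the middle of its foot. A loose core inside may rattle by a millimetre or two.
- weight_b: the weight of weight_b_mid, whole; origin at the middle of its foot.
- balance: the whole balance, fixed; origin on the bench under its middle, y towards the left pan, x away from the robot; base 130 x 340 mm.
- stand: the whole weight carrier with its round green foot (124 mm across), fixed to the bench; origin on the bench under its middle.
- test_block: bystander: steel hardness test block, a plain disc 64 mm across and 14 mm high; leave it alone.
- bearing: bystander: steel ring 52 mm across, 16 mm high; leave it alone.
- wrench: bystander: open-ended wrench lying flat; leave it alone.
- screwdriver: bystander: screwdriver lying flat; leave it alone.
- oil_bottle: bystander: white plastic oil bottle, 52 mm across, 120 mm high, standing; leave it alone.
Not all that is in view belongs to the job. What is shaped like the weight_a but blue or purple is not meant. What is shaped like the weight_b but pink is not meant.

How it is judged:
By the outcome, as a careful person would: the job done as asked, in the order asked, and still so for the second after the job is handed in, with the robot touching nothing.
It also fails if it takes over 72 s, if anything falls off the work surface, if the arm or the gripper's body presses on something with over 40 N, if the wrist force passes 120 N, or if a joint passes its speed limit or range.

ROBOT

A 7-joint arm with a two-finger parallel gripper is mounted at the origin on the work surface. World frame = base frame: x ahead of the robot, y to its left, z up, the work surface at z = 0. Lengths are in mm, angles in rad, forces in N, time in s.
With the tool pointing down it reaches from about 400 to 875 mm from the base axis. Payload 19.3 kg.
Tool frame: the origin (TCP) lies at the very end of the fingers, on their centre line; the grasp point (between the pads) lies 19 mm behind it (grip_point_offset is the z of the grasp point in the tool frame, in mm); z points along the fingers, y is the line along which they close (so a half turn about z gives the same grasp; the last joint's range is limited). The gripper opens to 85 mm and grips with 20 to 120 N. Pads are 22 mm wide; open, the fingers measure 114 mm over their backs; the gripper's body (76 mm by 85 mm) begins 54 mm behind the grasp point. The pads swing forward as they close: fully open they stand 13 mm farther back than shut.
Start: joints at [-1.319, 0.521, -0.036, 1.599, 0.021, 1.021, -0.113], TCP at [197.69, 592.902, 231.291] pointing down, gripper open.
Joint ranges: [-2.91, 2.91], [-0.3, 2.13], [-1.5, 1.42], [0.17, 2.43], [-1.26, 4.41], [0.16, 1.93], [-2.52, 2.52]. Speed limits (rad/s): [1.89, 1.89, 2.39, 2.39, 3.01, 3.01, 3.01].

INTERFACE

Orientations are given as a 3x3 rotation matrix whose columns are the frame's x, y, z axes.
In Python, from workcell import movep, movel, goto_joints, open_gripper, clamp, wait, inverse_kinematics, read_state, camera, PlanningError, finish_job, grip_point_offset gives the robot as it stands. Calls block until the motion is done:
- movep(position, orientation): joint-space move of the TCP to a pose.
- movel(position, frame=None, max_speed=150, guard=None): straight line of the TCP; frame=None keeps the orientation; max_speed is the mean speed in mm/s. With guard (N) it stops when the force on the tool has changed by that much, and returns True; else False.
- goto_joints(angles): joint-space move.
- open_gripper() and clamp(): open the fingers fully, or close them until they stop; the grip force is fixed at half the most.
- wait(seconds).
- inverse_kinematics(position, orientation): joint angles nearest the present ones, or None.
- read_state(): the state.
- camera(name): name is "scene" or "top" or "wrist"; returns a dict with "image" (400x640x3 uint8, blue, green, red), "range_z" (400x640 float32, mm along the optical axis (not along the pixel's ray), 0 where there is no reading), "fx", "fy", "cx", "cy" (pixels), "cam_to_world" (4x4, takes a point from camera to world coordinates). Camera axes: x right, y up, looking along -z (the intrinsics and any distortion apply to the point x, -y, -z); pixel columns grow to the right and rows downward; lengths in mm; the calibration is good to about 2 mm. A picture is of the moment at which its call begins.
A pose or a line that the arm cannot do raises PlanningError and nothing moves.
- finish_job(): hands the job in; it is judged then, once.
The state is a dict: "time": time; "qpos": joint angles; "qvel": joint speeds; "joint_efforts": joint torques, N m; "eef_pos": TCP position; "tool_rot": TCP orientation; "ft_force": force on the tool from outside, world axes, zero at the start; "torque": the same for the moment, N m; "finger_gap": finger opening in mm; "gripper_force": force on a finger pad.
Only numpy, scipy, OpenCV 4.12 (cv2) and the standard library are available. Lean on these libraries where they do the work, as an engineer would, in place of code of your own. Each camera call takes 0.05 s, during which the arm holds its last target. There are 200 camera calls.

## Working session

There is one attempt and no reset: what is moved stays moved. The work goes in short steps, each a Python script; the robot and the scene stay as the last script left them, time stands still between calls to the robot, and variables do not carry over. Pictures are saved under pics/ and viewed, at most 10 in all, crops included, and the job is handed in when it is done.

```bash
ls; mkdir -p pics; cat > h.py <<'E'
import numpy as np, cv2
from workcell import *
def world(c,u,v,z=None):
    """pixel -> world: with depth, or on the plane z"""
    M=np.array(c["cam_to_world"]); d=np.array([(u-c["cx"])/c["fx"],-(v-c["cy"])/c["fy"],-1.])
    if z is None: return M[:3,:3]@(d*c["range_z"][int(v),int(u)])+M[:3,3]
    r=M[:3,:3]@d; o=M[:3,3]; return o+r*(z-o[2])/r[2]
E
python3 - <<'E'
from h import *
for n in ["scene","top"]:
    c=camera(n); cv2.imwrite(f"pics/{n}0.png",c["image"]); print(n,{k:v for k,v in c.items() if k not in("image","range_z")})
s=read_state(); print(s)
E
```

```text
pics
scene {'fx': 482.5868883007683, 'fy': 482.5868883007683, 'cx': 329.09997639517303, 'cy': 186.82031666026558, 'cam_to_world': array([[-3.78788088e-01, -7.76864942e-01,  5.02991497e-01,
         1.23266167e+03],
       [ 9.25441578e-01, -3.12777356e-01,  2.13841555e-01,
         2.65071115e+02],
       [-8.80165615e-03,  5.46489879e-01,  8.37419455e-01,
         1.19163048e+03],
       [ 0.00000000e+00,  0.00000000e+00,  0.00000000e+00,
         1.00000000e+00]])}
top {'fx': 461.2198710470051, 'fy': 461.2198710470051, 'cx': 315.3212365695618, 'cy': 193.40528128557708, 'cam_to_world': array([[ 3.27925723e-03,  9.83029190e-01, -1.83419893e-01,
         3.53774270e+02],
       [-9.99925443e-01,  5.38088453e-03,  1.09614818e-02,
        -2.86044573e+01],
       [ 1.17624178e-02,  1.83370273e-01,  9.82973544e-01,
         1.21368661e+03],
       [ 0.00000000e+00,  0.00000000e+00,  0.00000000e+00,
         1.00000000e+00]])}
{'time': 0.1, 'qpos': array([-1.3191839 ,  0.52195177, -0.03635702,  1.59994478,  0.02120796,
        1.02109452, -0.11280506]), 'qvel': array([-9.84858060e-05, -1.42855771e-03, -9.77828664e-04, -1.92846147e-03,
       -7.84663262e-04, -7.98591116e-04, -9.20292878e-04]), 'joint_efforts': array([ 2.30166559e-03, -9.28485489e+01,  1.98372513e+00, -3.70537090e+01,
        1.82172860e-02,  5.29053112e-03, -9.55413088e-05]), 'eef_pos': array([197.60197614, 592.62501842, 230.78682159]), 'tool_rot': array([[-9.48668061e-01,  3.16273367e-01, -2.60431991e-04],
       [ 3.16273468e-01,  9.48667558e-01, -9.79170891e-04],
       [-6.26222934e-05, -1.01127588e-03, -9.99999487e-01]]), 'ft_force': array([ 0.31597888, -1.01945706,  0.95075768]), 'torque': array([ 0.04748847,  0.03306858, -0.08859472]), 'gripper_force': 0.0, 'finger_gap': 85.38345469062706}
```

View pics/scene0.png

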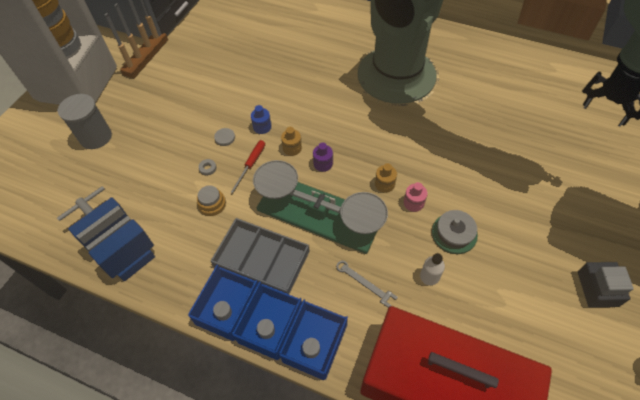

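View pics/top0.png

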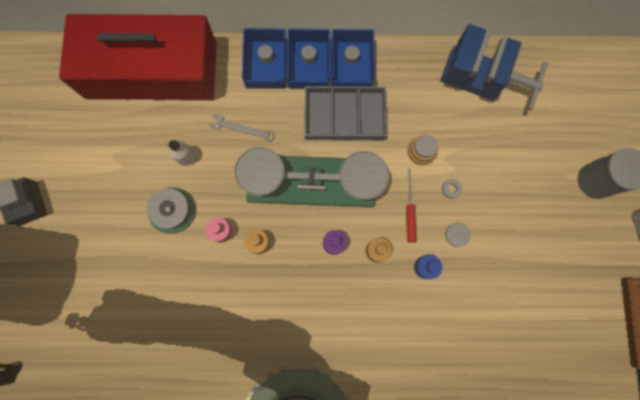

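The scene shows two brass knob weights in the top view, at (257,241) and (379,249). The other knob shapes are pink (217,229), purple (335,242) and blue (429,266), so they are ruled out by colour. The brass-sided cylinder at (424,150) has a steel top and no knob. The balance pans are at (261,172) and (365,176), and the carrier is at (168,209). I'll confirm with one crop and measure.

```bash
python3 - <<'E'
from h import *
c=camera("top"); cv2.imwrite("pics/crop.png",cv2.resize(c["image"][130:290,140:450],None,fx=2.5,fy=2.5,interpolation=cv2.INTER_CUBIC))
for n,W in (("top",{"R":(257,241),"L":(379,249)}),("scene",{"R":(386,177),"L":(291,139)})):
    c=camera(n); hsv=cv2.cvtColor(c["image"],cv2.COLOR_BGR2HSV)
    vv,uu=np.mgrid[:400,:640]; M=np.array(c["cam_to_world"]); rz=c["range_z"]
    P=np.stack([(uu-c["cx"])/c["fx"]*rz,-(vv-c["cy"])/c["fy"]*rz,-rz],-1)@M[:3,:3].T+M[:3,3]
    for k,(u,v) in W.items():
        m=np.zeros(rz.shape,bool); m[v-25:v+25,u-22:u+22]=1
        q=P[m&(rz>0)&(P[...,2]>30)&(P[...,2]<110)&(hsv[...,1]>90)]
        t=q[q[:,2]>82]; b=q[(q[:,2]>50)&(q[:,2]<64)]
        print(n,k,len(t),t.mean(0).round(1),t[:,2].max(),"body rim",[cv2.minEnclosingCircle(b[:,:2].astype(np.float32))])
    # pans & carrier by flat height
    for k,(u,v),r,zl,zh in ((("panL",(365,176),36,90,115),("panR",(261,172),36,90,115),("stand",(168,209),30,38,52)) if n=="top" else (("panL",(275,180),36,90,115),("panR",(363,214),36,90,115),("stand",(457,229),30,38,52))):
        m=(np.hypot(uu-u,vv-v)<r)&(P[...,2]>zl)&(P[...,2]<zh)
        q=P[m]; e=cv2.minEnclosingCircle(q[:,:2].astype(np.float32)); print(n,k,len(q),np.median(q,0).round(1),np.round(e[0],1),round(e[1],1))
        if k=="stand":
            m=(np.hypot(uu-u,vv-v)<r)&(P[...,2]>56)&(P[...,2]<75); print("pin",P[m].mean(0) if m.any() else None,m.sum())
E
```

```text
top R 87 [448.4 106.7  88.6] 95.40627658646213 body rim [((448.4518127441406, 107.03543853759766), 29.84630012512207)]
top L 88 [ 428.3 -202.2   89.2] 94.54542228645187 body rim [((428.52691650390625, -202.18333435058594), 30.04548454284668)]
top panL 1887 [ 609.1 -161.6   99.6] [ 609.2 -161.3] 62.0
top panR 1898 [617.8  99.1  99.5] [617.7  98.5] 61.9
top stand 1258 [532.1 336.9  44.1] [532.4 337.3] 52.7
pin [526.51178455 329.56950158  61.42251877] 31
scene R 78 [454.1 110.5  91. ] 106.93542649926485 body rim [((467.4312438964844, 135.3980255126953), 61.132171630859375)]
scene L 66 [ 429.4 -198.4   90.7] 98.6859800194452 body rim [((428.723876953125, -197.86184692382812), 32.638858795166016)]
scene panL 1361 [ 608.2 -159.   102. ] [ 608.5 -159.4] 63.6
scene panR 1550 [617.1 101.1 101.9] [616.1 100.8] 63.4
scene stand 1042 [536.6 341.7  46.6] [531.8 340.4] 53.6
pin [528.27219998 332.68753071  62.95893699] 30
```

View pics/crop.png

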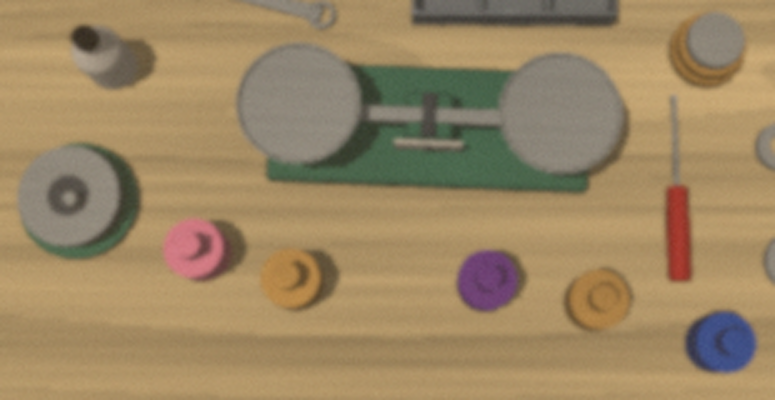

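The crop confirms the two plain brass knob weights at crop (290,280) and (598,298). The pin on the carrier shows at crop (68,195). Next I go above the +y weight and take a close look.

```bash
cat >> h.py <<'E'
R1=np.array([[0,1,0],[1,0,0],[0,0,-1.]])      # fingers close along x
R2=np.array([[0,-1,0],[-1,0,0],[0,0,-1.]])
def cloud(c):
    vv,uu=np.mgrid[:400,:640]; M=np.array(c["cam_to_world"]); rz=c["range_z"]
    P=np.stack([(uu-c["cx"])/c["fx"]*rz,-(vv-c["cy"])/c["fy"]*rz,-rz],-1)@M[:3,:3].T+M[:3,3]
    P[rz<=0]=np.nan; return P
def flat(c,xy,r,zl,zh,col=None):
    """mean & enclosing circle of points near xy in a height band"""
    P=cloud(c); m=(np.hypot(P[...,0]-xy[0],P[...,1]-xy[1])<r)&(P[...,2]>zl)&(P[...,2]<zh)
    m=cv2.morphologyEx(m.astype(np.uint8),cv2.MORPH_OPEN,np.ones((2,2)))>0
    q=P[m]
    if len(q)<5: return None
    e=cv2.minEnclosingCircle(q[:,:2].astype(np.float32)); return len(q),q.mean(0).round(1),np.round(e[0],1),round(e[1],1)
E
python3 - <<'E'
from h import *
print(grip_point_offset)
for p in ((450,108.5),(429,-200),(617,100),(608.7,-160),(532,339)):
    for R in (R1,R2):
        q=[inverse_kinematics([*p,z],R) for z in (62,230)]; print(p,[None if a is None else a.round(2) for a in q])
q=inverse_kinematics([450,108.5,230],R2); R=R1 if q is None or abs(inverse_kinematics([450,108.5,230],R1)[6])<abs(q[6]) else R2
movep([450,108.5,200],R); s=read_state(); print(s["time"],s["eef_pos"],R[0])
c=camera("wrist"); cv2.imwrite("pics/w1.png",c["image"])
print(c["cam_to_world"].round(2)); print(flat(c,(450,108),25,82,98),flat(c,(450,108),45,50,66))
E
```

```text
-18.700000000000003
(450, 108.5) [array([-0.57,  0.58,  0.28,  2.16, -0.35,  0.45, -0.02]), array([-0.74,  0.29,  0.46,  2.03, -0.17,  0.86, -0.19])]
(450, 108.5) [array([-0.1 ,  0.57, -0.34,  2.13,  0.38,  0.5 ,  2.41]), array([ 0.58,  0.53, -1.27,  1.97,  0.58,  1.07,  2.19])]
(429, -200) [array([ 0.01,  0.61,  0.4 ,  2.13, -0.5 ,  0.49,  0.8 ]), array([-0.38,  0.41,  0.91,  2.02, -0.41,  0.91,  0.76])]
(429, -200) [array([-0.36,  0.88,  1.01,  2.15, -1.13,  0.8 , -1.74]), array([-0.54,  0.59,  1.24,  2.02, -0.67,  1.02, -2.11])]
(617, 100) [array([-0.51,  0.78,  0.39,  1.73, -0.41,  0.71,  0.1 ]), array([-0.6 ,  0.58,  0.53,  1.62, -0.33,  1.03,  0.03])]
(617, 100) [array([ 0.47,  1.12, -1.28,  1.68,  1.14,  1.26,  2.07]), array([ 0.47,  0.84, -1.28,  1.56,  0.82,  1.36,  2.25])]
(608.7, -160) [array([-0.08,  0.78,  0.37,  1.72, -0.39,  0.72,  0.49]), array([-0.3 ,  0.64,  0.74,  1.62, -0.48,  1.07,  0.57])]
(608.7, -160) [array([-0.48,  1.19,  1.22,  1.74, -1.23,  1.18, -2.02]), array([-0.49,  0.89,  1.22,  1.62, -0.87,  1.27, -2.25])]
(532, 339) [array([-0.8 ,  0.75,  0.21,  1.71, -0.22,  0.7 , -0.47]), array([-0.87,  0.55,  0.32,  1.6 , -0.19,  1.02, -0.5 ])]
(532, 339) [array([-0.39,  0.77, -0.41,  1.69,  0.41,  0.77,  2.15]), array([-0.4 ,  0.56, -0.39,  1.57,  0.23,  1.06,  2.29])]
2.225 [450.04282267 109.54698466 199.95784749] [0. 1. 0.]
[[ 1.0000e+00 -0.0000e+00 -0.0000e+00  4.4967e+02]
 [ 0.0000e+00  9.5000e-01  3.0000e-01  1.8649e+02]
 [ 0.0000e+00 -3.0000e-01  9.5000e-01  3.4126e+02]
 [ 0.0000e+00  0.0000e+00  0.0000e+00  1.0000e+00]]
(929, array([nan, nan, nan]), array([449. , 103.2]), 18.9) (2841, array([nan, nan, nan]), array([449.2,  97.5]), 41.1)
```

View pics/w1.png

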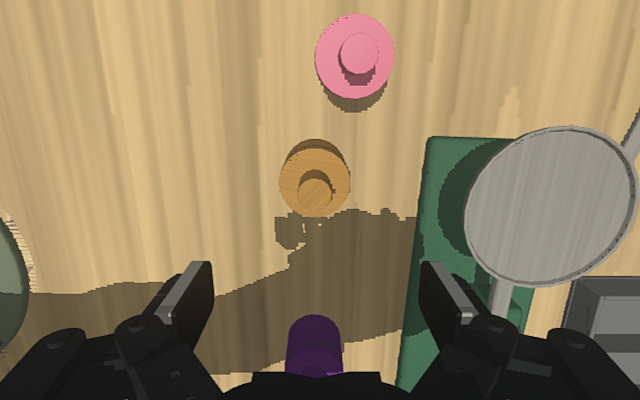

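The wrist view shows the brass weight with its knob at (315,192), pink behind it at (360,52) and the +y pan at (552,205). I'll measure the knob, then grasp and lift.

```bash
sed -i 's/    q=P\[m\]$/    q=P[m\&np.isfinite(P[...,2])]/' h.py
python3 - <<'E'
from h import *
c=camera("wrist"); k=flat(c,(449,108),22,85,95); b=flat(c,(449,108),40,54,62); print(k,b)
x,y=k[1][:2]; w=world(c,315,192,90); print(w)
if abs(x-449)<5 and abs(y-108)<6:
    movel([x,y,120],R1); movel([x,y,63],max_speed=80,guard=8); clamp(); s=read_state(); print(s["time"],s["eef_pos"],s["finger_gap"],s["gripper_force"])
    movel([x,y,200]); s=read_state(); print(s["time"],s["eef_pos"],s["finger_gap"],s["ft_force"])
    c=camera("wrist"); cv2.imwrite("pics/w2.png",c["image"]); c=camera("top"); print(flat(c,(x,y),25,222,236),flat(c,(x,y),40,185,205))
E
```

```text
(892, array([449.4, 108.3,  87.1]), array([450.1, 102.5]), 19.1) (2750, array([449.5, 111.4,  55.6]), array([449.1,  97.4]), 40.8)
[449.46567841 111.5115286   90.        ]
4.45 [449.27206615 108.33387837  63.23185216] 24.07083326680357 58.33479344844818
5.5167 [448.91613772 108.17155012 199.26039025] 24.087315002814826 [-0.1753686   0.23837632 -6.53797467]
None (10, array([444.5,  77.6, 180.6]), array([444.8,  78. ]), 5.0)
```

View pics/w2.png

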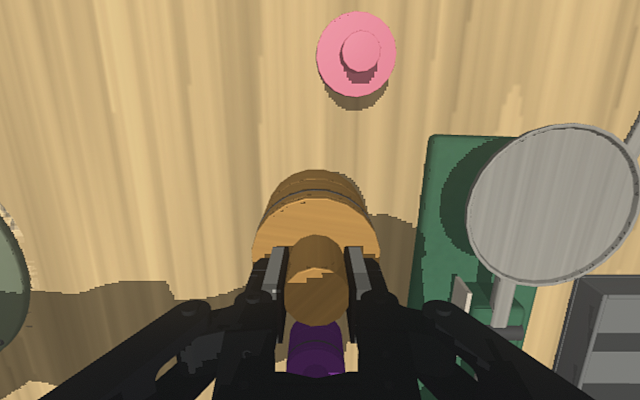

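It is held level by the knob, and the load reads about 6.5 N. Next I place it on the left (+y) pan, then look over the other weight.

```bash
python3 - <<'E'
from h import *
c=camera("wrist"); print("pan",flat(c,(617,100),75,94,110))
movel([617,101,205],R1,max_speed=200)
g=movel([617,101,153],max_speed=45,guard=5); s=read_state(); print(g,s["eef_pos"],s["ft_force"])
open_gripper(); movel([617,101,230],max_speed=200)
movep([429,-199,200],R1); s=read_state(); print(s["time"],s["eef_pos"],s["ft_force"])
c=camera("wrist"); cv2.imwrite("pics/w3.png",c["image"]); print(flat(c,(429,-199),22,86,96))
hsv=cv2.cvtColor(c["image"],cv2.COLOR_BGR2HSV); print(world(c,315,192,90))
c=camera("top"); print("panL wt",flat(c,(617,100),30,165,200),"panR",flat(c,(609,-160),65,95,125),"stand",flat(c,(532,337),60,38,52),flat(c,(532,337),20,56,75))
E
```

```text
pan (22349, array([620.6, 101.4,  98.6]), array([667.7,  75.2]), 117.9)
True [615.97732483 100.89425279 158.50021121] [-0.54402882  0.87078894 -6.85685018]
10.05 [ 429.88812231 -198.30158862  199.93104051] [ 0.52533387 -0.27512682  0.67361891]
(870, array([ 429.1, -201.6,   87.2]), array([ 428.9, -207.2]), 18.8)
[ 429.36184363 -196.2227545    90.        ]
panL wt (101, array([611.6,  96.9, 174. ]), array([615.1,  97.7]), 14.4) panR (1918, array([ 607.8, -164.4,  107.9]), array([ 620.4, -174.6]), 78.1) stand (1248, array([529.5, 334.6,  43. ]), array([528.6, 336.6]), 53.9) (33, array([524.1, 327.6,  58.3]), array([524.4, 327.9]), 7.5)
```

View pics/w3.png

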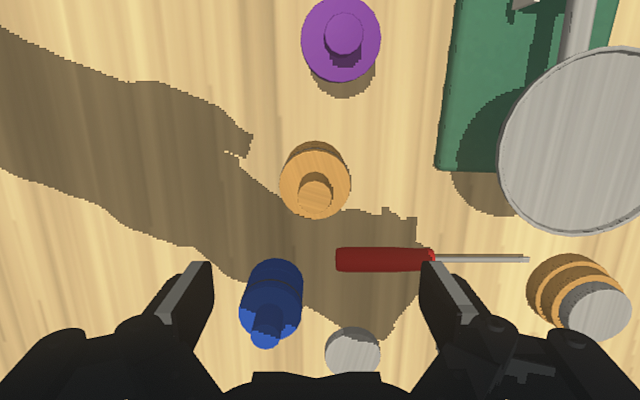

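The second brass weight's knob is at (315,195), with blue at (270,300) clear of the fingers and the screwdriver lying low. I'll grasp it, place it on the right pan, let go and look.

```bash
python3 - <<'E'
from h import *
x,y=429.3,-199.5
movel([x,y,120],R1,max_speed=200); movel([x,y,63],max_speed=80,guard=8); clamp(); s=read_state(); print(s["time"],s["eef_pos"],s["finger_gap"])
z0=s["eef_pos"][2]
movel([x,y,215],max_speed=200); s=read_state(); print(s["eef_pos"],s["finger_gap"],s["ft_force"])
movel([609,-160,215],max_speed=200)
movel([609,-160,z0+116],max_speed=120)
g=movel([609,-160,z0+104],max_speed=25,guard=3); s=read_state(); print(g,s["eef_pos"],s["ft_force"])
open_gripper(); movel([609,-160,250],max_speed=200); 
movep([575,30,330],R1); s=read_state(); print(s["time"],s["eef_pos"])
c=camera("wrist"); cv2.imwrite("pics/w4.png",c["image"])
for n,c in (("w",c),("s",camera("scene"))): print(n,"L",flat(c,(617,100),22,155,215),"R",flat(c,(609,-160),22,155,215),"\n panL",flat(c,(617,101),58,80,120),"panR",flat(c,(609,-160),58,80,120))
E
```

```text
12.1417 [ 429.19926621 -199.52289807   63.21567149] 24.331077105823383
[ 428.80601228 -199.15097203  214.08138425] 24.188459006365537 [-0.72741405 -0.74907979 -4.13283073]
True [ 609.29424943 -160.08072351  174.19897335] [ 0.93334029 -1.04145322  1.20976705]
16.9 [574.92841864  29.124649   329.39251478]
w L (889, array([615.2, 100.7, 174.9]), array([618. , 100.3]), 16.0) R (1187, array([ 608.5, -148.7,  183.2]), array([604.4, -70.6]), 112.8) 
 panL (6511, array([615.3, 103.5,  87.7]), array([618.2, 100.2]), 58.4) panR (3657, array([ 608.9, -145.2,  111.6]), array([ 610.2, -161.4]), 58.6)
s L (120, array([617.2, 105.6, 170.3]), array([607.8, 104. ]), 21.2) R (225, array([ 613.1, -154.6,  183.9]), array([ 606.4, -156.8]), 26.5) 
 panL (870, array([633.1, 107.2,  91.8]), array([617.1, 107.5]), 61.8) panR (671, array([ 622.8, -148.6,  114.6]), array([ 611.1, -155.2]), 59.3)
```

View pics/w4.png

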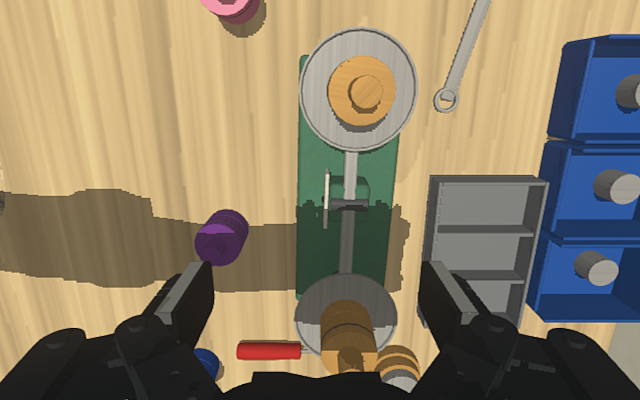

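The left pan, with the weight from +y, is down at about 88 mm, and the right pan is up at about 112 mm. So the left weight is the heavier, which agrees with the 6.5 N against about 4 N lift loads. Next I measure that knob and the pin with the wrist camera from the same relative height, so the calibration bias cancels.

```bash
cat >> h.py <<'E'
def disc(c,xy,ztop,r,band=4):
    """centre of a small top face: pixels by depth, ray onto plane ztop"""
    P=cloud(c); near=np.hypot(P[...,0]-xy[0],P[...,1]-xy[1])<r
    zz=P[...,2][near&(abs(P[...,2]-ztop)<12)]; zt=np.percentile(zz,95 if band<0 else 90)
    m=near&(abs(P[...,2]-np.median(zz[zz>zt-4]))<abs(band)); n,l,st,ce=cv2.connectedComponentsWithStats(m.astype(np.uint8))
    i=1+np.argmax(st[1:,4]); return world(c,*ce[i],ztop).round(2),ce[i].round(1),st[i],round(float(zt),1)
E
python3 - <<'E'
from h import *
movep([617,101,288],R1); wait(.3); c=camera("wrist"); s=read_state(); cv2.imwrite("pics/k.png",c["image"][120:270,240:400]); np.savez("k.npz",**c); print(s["eef_pos"],disc(c,(617,100),178,20))
movep([527,331,173],R1); wait(.3); c=camera("wrist"); s=read_state(); cv2.imwrite("pics/p.png",c["image"]); np.savez("p.npz",**c); print(s["time"],s["eef_pos"],disc(c,(527,331),63,16),flat(c,(532,338),60,38,50))
a=cv2.resize(cv2.imread("pics/k.png"),None,fx=2.5,fy=2.5); b=cv2.resize(cv2.imread("pics/p.png")[100:250,235:395],None,fx=2.5,fy=2.5); cv2.imwrite("pics/kp.png",np.hstack([a,b]))
E
```

```text
[617.05191135 100.43524159 288.52095285] (array([614.86, 102.58, 178.  ]), array([312.6, 191.4]), array([296, 175,  34,  34, 900], dtype=int32), 177.5)
19.2167 [527.40012249 330.5083324  173.22034707] (array([527.31, 333.66,  63.  ]), array([315.4, 190.3]), array([306, 181,  20,  20, 300], dtype=int32), 62.4) (12703, array([533.9, 341.2,  43.3]), array([534.1, 328.8]), 62.0)
```

View pics/kp.png

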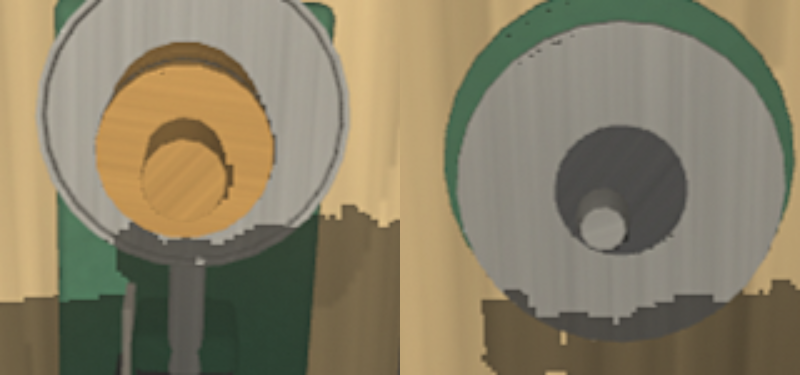

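The left crop shows the knob top face at about (184,180). The right crop shows the pin's bright nose at about (603,229), towards the lower left of the recess. I'll refine both by brightness.

```bash
python3 - <<'E'
from h import *
for n,(u0,v0),z,r,th in (("k",(313,191),178,17,None),("p",(316,191),63,11,None)):
    c=dict(np.load(n+".npz")); g=cv2.cvtColor(c["image"],cv2.COLOR_BGR2GRAY); P=cloud(c)
    w=np.zeros(g.shape,np.uint8); cv2.circle(w,(u0,v0),r+3,1,-1)
    if n=="p": t,_=cv2.threshold(g[w>0].reshape(-1,1),0,255,cv2.THRESH_OTSU); m=((g>140 if t<0 else g>t+15)&(w>0))
    else: m=(P[...,2]>174.5)&(w>0)
    for name,mm in ((("bright" if n=="p" else "depth"),m),("dtop",(P[...,2]>z-3)&(w>0)),("dtop1",(P[...,2]>z-1.6)&(w>0))):
        k,l,st,ce=cv2.connectedComponentsWithStats(mm.astype(np.uint8))
        if k<2: continue
        i=1+np.argmax(st[1:,4]); print(n,name,ce[i].round(1),st[i],world(c,*ce[i],z).round(2))
E
```

```text
k depth [312.6 191.6] [296 175  34  34 887] [614.85 102.42 178.  ]
k dtop [312.6 191.7] [296 175  34  34 876] [614.84 102.33 178.  ]
k dtop1 [312.6 191.8] [296 176  34  33 603] [614.79 102.29 178.  ]
p bright [315.8 191.1] [308 183  17  17 220] [527.66 332.98  63.  ]
p dtop [315.2 190.8] [306 182  20  19 269] [527.23 333.27  63.  ]
p dtop1 [315.6 191.5] [306 183  19  18 182] [527.51 332.69  63.  ]
```

```bash
python3 - <<'E'
from h import *
movep([615.7,101.5,240],R1); movel([615.7,101.5,175],max_speed=200); movel([615.7,101.5,151.5],max_speed=60,guard=6)
clamp(); s=read_state(); g=s["eef_pos"]; print(s["time"],g,s["finger_gap"],s["ft_force"])
movel([615.7,101.5,215],max_speed=100); wait(.3); c=camera("wrist"); s=read_state(); e=s["eef_pos"]; print(e,s["ft_force"],s["finger_gap"])
np.savez("h.npz",**c); ztop=e[2]-(g[2]-88)+90
P=cloud(c); m=(abs(P[...,2]-ztop)<3)&(np.hypot(P[...,0]-e[0],P[...,1]-e[1])<22)
k,l,st,ce=cv2.connectedComponentsWithStats(m.astype(np.uint8)); i=1+np.argmax(st[1:,4]); print(ztop,ce[i],st[i],world(c,*ce[i],ztop)-e)
cv2.imwrite("pics/held.png",cv2.resize(c["image"][150:400,180:450],None,fx=2.2,fy=2.2))
E
```

```text
21.8167 [615.61484752 101.52200561 151.81438056] 24.18348686604957 [-2.49644165 -0.76278987  4.81299907]
[615.61693228 101.47931864 214.71846671] [ 0.95123721  0.02671466 -5.41814222] 24.27901299718086
240.90408614837287 [315.42242833 294.85075885] [ 263  266  105   61 3558] [-0.32138262  2.62038161 26.18561944]
```

View pics/held.png

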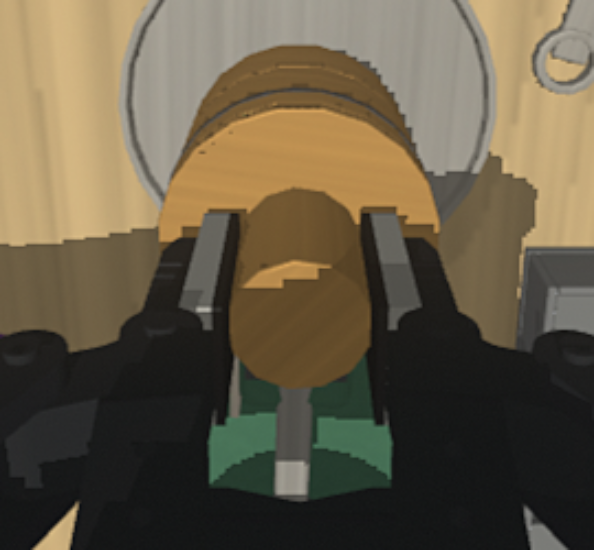

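The weight is held upright, with the knob centred between the pads. I'll carry it to the carrier and lower it with a guard: contact at a foot height near 63 mm would mean a miss, and near 45 mm would mean it is seated.

```bash
python3 - <<'E'
from h import *
F=63.6; t=np.array([528.0,331.7])
movel([*t,215],R1,max_speed=200); movel([*t,F+70],max_speed=120); wait(.3); s=read_state()
t2=t+(t-s["eef_pos"][:2]); print(s["time"],s["eef_pos"],s["ft_force"]); 
hit=movel([*t2,F+64],max_speed=30,guard=4); f0=read_state()["ft_force"]
for z in (60,57,54,50,47):
    hit=movel([*t2,F+z],max_speed=20,guard=6); s=read_state(); print(z,hit,s["eef_pos"].round(2),(s["ft_force"]-f0).round(1))
    if hit: break
print(s["time"])
E
```

```text
25.4583 [528.13753532 331.86029849 134.04649595] [ 0.07394699  0.38458708 -5.2095098 ]
60 False [527.78 331.48 123.45] [0.4 0.3 0.6]
57 False [527.79 331.5  120.46] [ 0.2 -0.3  0.8]
54 False [527.8  331.48 117.44] [ 1.  -0.3 -0.2]
50 False [527.78 331.51 113.43] [-0.3 -1.2  1.1]
47 False [527.79 331.5  110.45] [ 0.   0.5 -0.6]
27.4083
```

No force down to a foot height of 47 mm, so the pin is inside the bore. I'll lower onto the plate, release and retreat.

```bash
python3 - <<'E'
from h import *
s=read_state(); f0=s["ft_force"]; t=[528,331.7]
hit=movel([*t,63.6+38.5],max_speed=15,guard=8); s=read_state(); print(hit,s["eef_pos"],(s["ft_force"]-f0).round(1))
open_gripper(); wait(.3); movel([*t,200],max_speed=120); wait(.3); s=read_state(); print(s["time"],s["ft_force"])
c=camera("wrist"); a=c["image"]; print("knob",disc(c,(528,332),127,20),"body",flat(c,(528,332),40,88,102),"plate",flat(c,(535,339),58,28,45))
movep([575,150,330],R1); c=camera("wrist"); b=c["image"]; c=camera("top"); print("R",disc(c,(609,-160),178,20))
cv2.imwrite("pics/end.png",cv2.resize(np.hstack([a,b]),(800,250)))
c=camera("scene"); cv2.imwrite("pics/end2.png",cv2.resize(c["image"][80:320,180:500],None,fx=2.4,fy=2.4)); print(read_state()["time"])
E
```

```text
False [528.05169555 331.71637063 102.23655404] [-2.1 -1.4  6.5]
30.3167 [-0.86027066  0.08164731  0.22178873]
knob (array([527.19, 332.36, 127.  ]), array([314.8, 210.5]), array([ 295,  191,   40,   39, 1202], dtype=int32), 127.5) body (3562, array([528.2, 334.9,  93.1]), array([529. , 309.9]), 51.4) plate (5705, array([538. , 356.8,  36.6]), array([538.6, 333.6]), 58.8)
R (array([ 608.09, -162.4 ,  178.  ]), array([368.3, 167.7]), array([363, 163,  11,  11,  91], dtype=int32), 180.0)
31.425
```

View pics/end2.png

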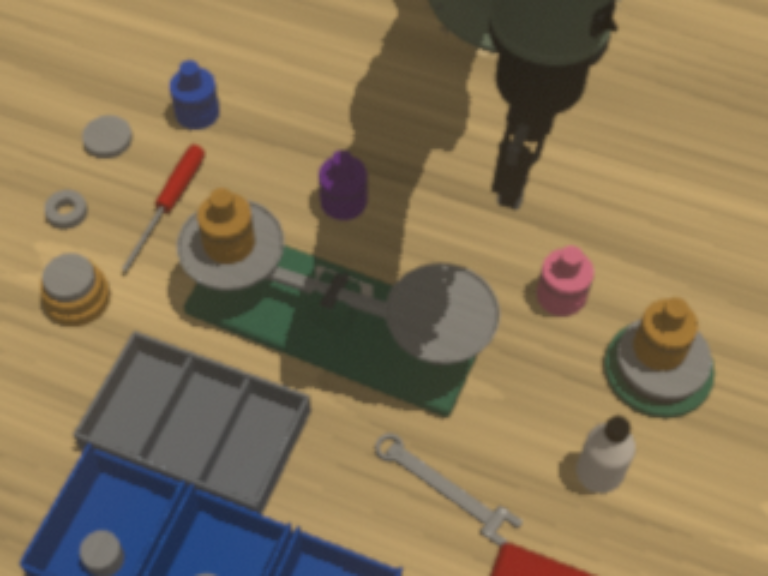

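The heavier weight stands on the carrier at crop (667,335). The plate has sunk to about 36.6 mm, as expected for 6.2 N, and the knob top is at 127.5 mm, so the foot is at about 37 mm and fully down. The lighter weight stands on its pan at (225,225), and the other items look undisturbed. I'll hand in.

```bash
python3 -c "
from workcell import *
print(finish_job())"
```

```text
the job is handed in; nothing more can be done
None
```

The job is handed in at about 31 s of the 72 s allowed: the balance showed weight_a or weight_b from the +y side (whichever it is named) to be the heavier, it now sits over the carrier's pin with its foot down on the plate, and the lighter one still stands on the right pan.

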